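Hold the sprung valve cover down for the nuts

ROBOT

A 6-joint arm with a two-finger parallel gripper is mounted at the origin on a cart in front of the work surface, level with it; the furniture and walls round the work are solid. World frame = base frame: x ahead of the robot, y to its left, z up, the work surface at z = 0. Lengths are in m, angles in rad, forces in N, time in s.
With the tool pointing down it reaches from about 0.3 to 0.95 m from the base axis. Payload 3.1 kg.
Tool frame: the origin (TCP) lies on the centre line of the jaws, within the pads' length; the fingertips stand 19 mm ahead of it and the grasp point (between the pads) is the TCP; z points along the fingers, y is the line along which they close (so a half turn about z gives the same grasp; the last joint's range is limited). The gripper opens to 85 mm and grips with 20 to 120 N. Pads are 22 mm wide; open, the fingers measure 114 mm over their backs; the gripper's body (76 mm by 85 mm) begins 54 mm behind the grasp point. The pads swing forward as they close: fully open they stand 13 mm farther back than shut.
Start: joints at [-1.399, 0.308, 1.634, -0, 1.2, -0.07], TCP at [0.15, -0.607, 0.25] pointing down, gripper open.
Joint ranges: [-3.06, 3.06], [-0.79, 1.96], [0.05, 2.63], [-1.19, 4.34], [0.05, 2.64], [-2.94, 2.94]. Speed limits (rad/s): [2.79, 2.79, 3.14, 3.14, 3.14, 3.14].

INTERFACE

Orientations are given as a rotation vector (axis times angle).
In Python, from bench import r gives the robot as it stands. The module is installed in compiled form; this text tells all that it offers.
- The arm moves only by the tool drive_tool, never from a script. Its argument "increments" is a list of rows, each a list of 3 entries, a list of its own where there are three numbers: the shift along the world's x, y, z in mm, then the turn about the world's z in rad, then the finger opening in mm, from 0 to 85.4. A call has 1 to 12 rows; each row shifts and turns the commanded pose from where the row before left it; what a row does not reach is not made up. A row lasts 1/10 s, in which the tool goes at most 50 mm and 8.59 degrees, less where a joint would pass 70% of its speed; a pose out of reach is approached as far as the arm can. A call is refused whole if a number of a shift passes 50 or a number of a turn 0.15, either way. A call with a gripper value outside its range is refused whole. The fingers move at their own pace and stop on an object; "newtons" is the grip in N (left out, the last holds). Time passes only in rows, so rows that do not move let the fingers close. It gives the time, the measured TCP pose, the force, the opening and the grip force at its end, in the units of the state.
- r.get_state(): the state, without advancing time (a new reading comes with each control period).
- r.capture(name): name is "scene" or "top" or "wrist"; returns the picture (384x512x3 uint8, red, green, blue); there is no depth.
- r.camera_model(name): a dict with "mtx" (3x3 intrinsics, pixels), "distortion" ([k1, k2, p1, p2, k3] as OpenCV has them; the pictures are not rectified), "cam_to_world" (4x4, takes a point from camera to world coordinates); the wrist camera has in their place "tool_from_camera" (4x4, takes a point from camera to tool coordinates, whose origin is the TCP and whose axes are the flange's). Camera axes: x right, y down, z forward; pixel columns grow to the right and rows downward; lengths in m; the calibration is good to about 2 mm. A picture is of the moment at which its call begins: read the wrist's pose just before it. camera_model takes no time and is no camera call.
- r.hand_in(): hands the job in; it is judged then, once.
The state is a dict: "time_s": time; "q": joint angles; "dq": joint speeds; "joint_torque": joint torques, N m; "ee_pos": TCP position; "eef_rot": TCP orientation; "force": force on the tool from outside, world axes, zero at the start; "moment": the same for the moment, N m; "width": finger opening in m; "grasp_force": force on a finger pad.
Only numpy, scipy, OpenCV 4.12 (cv2) and the standard library are available. Lean on these libraries where they do the work, as an engineer would, in place of code of your own. Each camera call takes 0.05 s, during which the arm holds its last target. There are 200 camera calls.

TASK

Put the loose cover on the valve, over both studs, and press it down against the spring onto the rubber sealing ring, with a steady push of about 13 N, so that I can run the two nuts on. Finish while still holding it there, level and steady: do not let go. Do not crush the ring, and leave the two nuts and the spanner where they lie.

Things in the scene. Friction and masses are not known exactly. Their poses are not given: they have to be found in the camera images.
- cover_middle (a point): the loose cover, grey cast metal, 0.22 to 0.39 kg; this point is half-way up its centre line, 23.5 mm over its flat underside, z up. In the middle of its flange stands a block-shaped boss, 30 mm wide in x (two flat sides to grip), 38 mm in y, its top 47 mm above the underside. It lies on the bench right side up; it may be fitted either way round.
- cover_under (a point): the centre of the cover's flat underside (same axes). The flange is 10 mm thick: a disc 72 mm across with two square ears, 34 x 34 mm, each with a 16 mm through-hole (bevelled at the underside) at y = +50 and y = -50 mm.
- cover: the same loose cover; its origin is the centre of its underside
- valve: the fixed valve: a grey cast body bolted on a wooden board 140 x 180 x 14 mm (x, y), pipe ports to either side along x. Origin: centre of the board's underside, on the bench; z up. Its top face is 86 mm above the bench. Two upright steel studs, 12 mm thick with tapered tips, at y = +50 and y = -50 mm; their tips are 119 mm above the bench.
- seat (a point): on the valve's centre line, level with the free top of the black rubber sealing ring, 89 mm above the bench (axes as the valve). The ring is 69 mm outside, 53 mm inside, and stands 3 mm proud of the valve's top face; the cover's underside is pressed onto it.
- seal (a joint): how far the rubber ring is squeezed (m), 0 when free; it gives 1 mm for each 5 N on it, at most 4 mm
- poppet (a joint): how far the brass sprung poppet in the middle of the ring is pressed down (m). Free (0), its 31 mm head stands 14 mm above the free ring; its spring needs 4 N to start and 8 N when the cover reaches the ring
- nut_1: a loose steel hexagon nut, 24 x 27 x 12 mm, lying on the valve's board; origin under its centre
- nut_2: a second such nut on the board
- spanner: a loose open spanner, 25 x 168 x 6 mm, lying on the bench at the right; origin under its centre, its length along its y

How it is judged:
At the end, for the whole second after the job is handed in: To the end and for a second after: cover on both studs (within 4 mm, 5 deg of the valve's line, level within 3.4 deg), down on the rubber ring and squeezing it, pressed by the robot, still, the total force of cover on valve (spring, ring, cover's weight) staying between 9.5 and 24 N (horizontal distance between cover_under and seat below 0.004 m and angle between the y axis of cover_under and the y axis of seat, either way round below 0.09 rad and angle between cover_under's own z axis and vertical below 0.06 rad and z of cover_under in the frame of seat between -0.004 and 0.0005 m and value of joint seal above 0.0002 m and contact force between cover and valve between 9.5 and 24 N and contact force between any of the fingers, the arm and cover above 3 N and linear speed of cover below 0.01 m/s); the arm keeps its last pose, push and grip.
It fails at once if the sealing ring is crushed (the cover is pressed on the valve with more than 45 N) (contact force between cover and valve above 45 N).
It fails at once if a nut or the spanner is moved (distance of any of nut_1, nut_2, spanner from where it was at the start of the episode above 0.02 m).
It also fails if it takes over 48 s, if anything falls off the work surface, if the arm or the gripper's body presses on something with over 40 N, if the wrist force passes 120 N, or if a joint passes its speed limit or range.

## Working session

There is one attempt and no reset: what is moved stays moved. The work goes in short steps, Python scripts to look and compute and a tool call to move; the robot and the scene stay as the last step left them, time stands still between calls to the robot, and variables do not carry over. Pictures are saved under pics/ and viewed, at most 10 in all, crops included, and the job is handed in when it is done.

Besides the shell and the picture viewer there is one more tool, called after ">>>" as name(argument=value, ...) on one line, values as JSON. drive_tool: Moves the arm, as the interface text tells. Its arguments: {"type":"object","properties":{"increments":{"type":"array","items":{"type":"array"}},"newtons":{"type":"number"}},"required":["increments"]}

```bash
mkdir -p pics
python3 - <<'E'
from bench import r
import cv2,numpy as np
ims=[]
for n in("scene","top"):
    im=r.capture(n); cv2.imwrite(f"pics/{n}0.png",im[:,:,::-1]); ims.append(im)
    m=r.camera_model(n); print(n,np.round(m["mtx"],1).tolist(),np.round(m["distortion"],3).tolist(),np.round(m["cam_to_world"],3).tolist())
m=r.camera_model("wrist");print(np.round(m["tool_from_camera"],3).tolist(),m["mtx"])
print(r.get_state())
E
```

```text
scene [[370.9, 0.0, 257.9], [0.0, 370.9, 193.8], [0.0, 0.0, 1.0]] [-0.008, 0.0, 0.0, 0.0, 0.0] [[0.496, -0.44, 0.749, -0.239], [-0.869, -0.257, 0.424, -0.483], [0.006, -0.861, -0.509, 0.537], [0.0, 0.0, 0.0, 1.0]]
top [[361.8, 0.0, 258.4], [0.0, 361.8, 193.1], [0.0, 0.0, 1.0]] [-0.056, 0.0, 0.0, 0.0, 0.0] [[0.028, -0.985, 0.172, 0.296], [-1.0, -0.025, 0.019, -0.102], [-0.014, -0.173, -0.985, 0.933], [0.0, 0.0, 0.0, 1.0]]
[[0.001, -0.966, -0.259, 0.066], [1.0, 0.001, -0.0, -0.0], [0.0, -0.259, 0.966, -0.123], [0.0, 0.0, 0.0, 1.0]] [[278.79271935   0.         255.20723816]
 [  0.         278.79271935 190.02445671]
 [  0.           0.           1.        ]]
{'time_s': 0.1, 'q': array([-1.39874666e+00,  3.08936997e-01,  1.63506598e+00, -4.19003558e-05,
        1.19973913e+00, -6.96857799e-02]), 'dq': array([ 1.19993467e-03, -1.29112262e-03, -3.57932670e-03, -1.76897790e-03,
        1.22715180e-03, -8.29386735e-05]), 'joint_torque': array([-4.48838691e-04, -4.16407657e+01, -2.77645057e+01, -7.04259196e-05,
        4.05097206e-03,  1.44460284e-07]), 'ee_pos': array([ 0.1494643 , -0.60612129,  0.24914682]), 'eef_rot': array([-3.11654091e+00, -3.78558431e-01,  2.33805126e-04]), 'force': array([-0.45254055, -0.22733728, -0.01536071]), 'moment': array([-0.03245129,  0.03081184, -0.00873453]), 'grasp_force': 0.0, 'width': 0.08533381209185824}
```

View pics/top0.png

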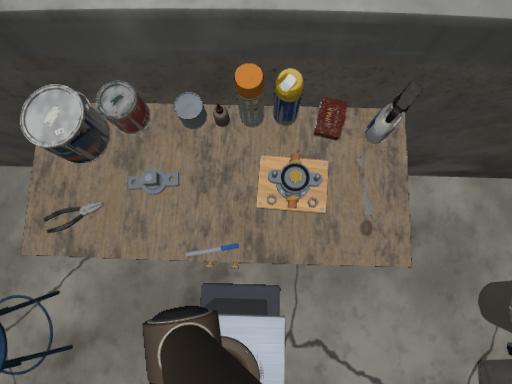

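View pics/scene0.png

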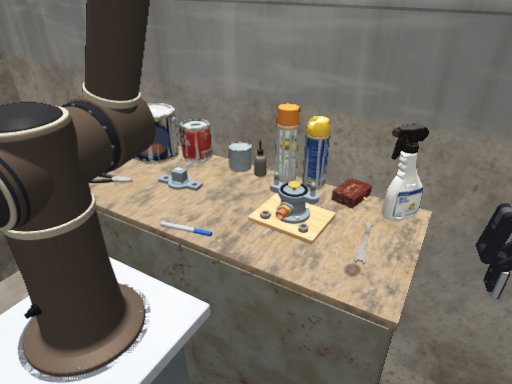

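The top view shows the cover at about (153,181) with its ears to left and right, and the valve at about (294,180) with studs at about (273,177) and (316,180). The nuts are in front on the board at (271,199) and (313,202), and the spanner is at (366,190). I'll compute the positions from these.

```bash
cat > h.py <<'E'
from bench import r
import cv2,numpy as np
from scipy.spatial.transform import Rotation as R
def cam(n):
    m=r.camera_model(n)
    if n=="wrist":
        s=r.get_state(); T=np.eye(4);T[:3,:3]=R.from_rotvec(s["eef_rot"]).as_matrix();T[:3,3]=s["ee_pos"]
        return m["mtx"],np.array(m["distortion"]),T@np.array(m["tool_from_camera"])
    return m["mtx"],np.array(m["distortion"]),np.array(m["cam_to_world"])
def cast(c,uv,z):
    K,d,T=c
    p=cv2.undistortPoints(np.array(uv,float).reshape(-1,1,2),K,d).reshape(-1,2)
    v=np.c_[p,np.ones(len(p))]@T[:3,:3].T
    return T[:3,3]+v*((z-T[2,3])/v[:,2])[:,None]
def proj(c,P):
    K,d,T=c; W=np.linalg.inv(T)
    return cv2.projectPoints(np.array(P,float).reshape(-1,1,3),cv2.Rodrigues(W[:3,:3])[0],W[:3,3],K,d)[0].reshape(-1,2)
E
python3 - <<'E'
from h import *
c=cam("top")
im=cv2.imread("pics/top0.png");
a=im[160:200,120:190].astype(int)
m=((a[:,:,0]>a[:,:,2]+2)).astype(np.uint8)  # bluish grey vs brown
n,l,st,ce=cv2.connectedComponentsWithStats(m); i=1+np.argmax(st[1:,4]); print(st[i],ce[i]+[120,160])
ys,xs=np.where(l==i); print(cv2.minAreaRect(np.c_[xs+120,ys+160].astype(np.float32)))
print("cover ears",cast(c,[(137,183),(171,179)],.01), "boss",cast(c,[(151,176)],.047))
print("studs",cast(c,[(273,177),(316,180)],.119))
print("nuts",cast(c,[(271,199),(313,202)],.02),"spanner",cast(c,[(360,158),(368,215)],0))
big=cv2.resize(np.hstack([im[150:215,115:195],im[145:215,250:335][:65]]),None,fx=4.8,fy=4.8,interpolation=cv2.INTER_CUBIC)
cv2.imwrite("pics/z1.png",big);print(big.shape)
E
```

```text
[  8   8  51  26 746] [153.28150134 180.54155496]
((153.0, 180.5), (25.0, 50.0), 90.0)
cover ears [[0.47624834 0.23623318 0.01      ]
 [0.48914931 0.14642395 0.01      ]] boss [[0.48795091 0.18821386 0.047     ]]
studs [[ 0.47686227 -0.1188232   0.119     ]
 [ 0.47232156 -0.21773439  0.119     ]]
nuts [[ 0.4412157  -0.11697853  0.02      ]
 [ 0.43622038 -0.22419215  0.02      ]] spanner [[ 0.56110064 -0.35219345  0.        ]
 [ 0.40880221 -0.36984678  0.        ]]
(312, 792, 3)
```

View pics/z1.png

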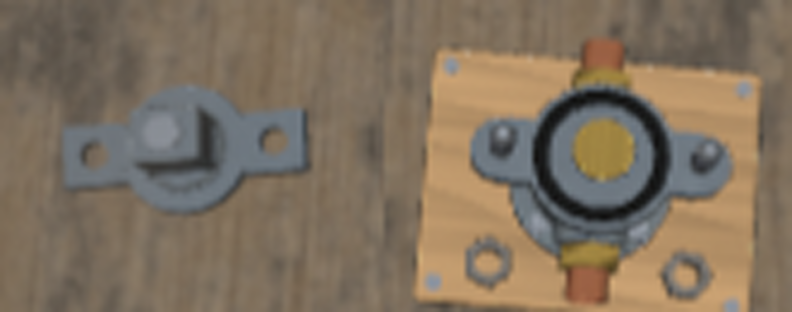

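The zoom shows the cover holes at full-image (134.8,182.1) and (172.1,179.2). The stud tips are at about (274.5,173.5) and (317.7,176.4), and the ring centre at about (295.7,177).

Run:
```python
from h import *
c=cam("top")
def pr(n,p):
    d=p[0]-p[1]; print(n,np.round(p.mean(0),4),"len",np.linalg.norm(d).round(4),"yaw",np.arctan2(-d[0],d[1]).round(3))
pr("cover",cast(c,[(134.8,182.1),(172.1,179.2)],.008))
pr("studs",cast(c,[(274.3,173.4),(317.9,176.3)],.119))
print("ring",cast(c,[(295.7,177.3)],.089)); print("bosstop",cast(c,[(115+162/4.8,150+131/4.8)],.047))
s=r.get_state(); M=R.from_rotvec(s["eef_rot"]).as_matrix(); print(np.round(M,3))
```

```text
cover [0.484  0.1935 0.008 ] len 0.0996 yaw 0.102
studs [ 0.4833 -0.1719  0.119 ] len 0.1006 yaw -0.043
ring [[ 0.48415767 -0.17358427  0.089     ]]
bosstop [[0.48447469 0.1937199  0.047     ]]
[[ 0.971  0.239 -0.   ]
 [ 0.239 -0.971  0.002]
 [ 0.    -0.002 -1.   ]]
```

>>> drive_tool(increments=[[[14,34,0],0.12,85],[[14,34,0],0.12,85],[[14,34,0],0.12,85],[[14,34,0],0.12,85],[[14,34,0],0.12,85],[[14,34,0],0.12,85],[[14,34,0],0.12,85],[[14,34,0],0.12,85],[[14,34,0],0.12,85],[[14,34,0],0.12,85],[[14,34,0],0.12,85],[[14,34,0],0.12,85]])

```text
time_s: 1.3
ee_pos: [0.3176, -0.1973, 0.25]
eef_rot: [-2.09, -2.346, -0.0]
force: [0.7, -0.3, 0.2]
width: 0.085
grasp_force: 0.0
```

>>> drive_tool(increments=[[[14,33,0],0,85],[[14,33,0],0,85],[[14,33,0],0,85],[[14,33,0],0,85],[[14,33,0],0,85],[[14,33,0],0,85],[[14,33,0],0,85],[[14,33,0],0,85],[[14,33,0],0,85],[[14,33,0],0,85],[[14,33,0],0,85],[[0,0,-20],0,85]])

```text
time_s: 2.5
ee_pos: [0.4753, 0.1682, 0.2328]
eef_rot: [2.088, 2.342, 0.012]
force: [0.3, -0.1, 0.4]
width: 0.0855
grasp_force: 0.0
```

>>> drive_tool(increments=[[[7,17,-20],0,85],[[7,16,-20],0,85],[[0,0,-20],0,85],[[0,0,0],0,85],[[0,0,0],0,85]])

```text
time_s: 3.0
ee_pos: [0.485, 0.1969, 0.1698]
eef_rot: [-2.094, -2.341, 0.003]
force: [-0.4, -0.3, -0.7]
width: 0.0848
grasp_force: 0.0
```

Run:
```python
from h import *
im=r.capture("wrist");c=cam("wrist"); cv2.imwrite("pics/w1.png",im[:,:,::-1]); s=r.get_state()
M=R.from_rotvec(s["eef_rot"]).as_matrix();print(s["time_s"],s["ee_pos"],np.round(M,3),np.arctan2(M[1,1],M[0,1]))
np.save("pics/c1.npy",np.array(c,dtype=object),allow_pickle=True)
print(proj(c,[[.484,.1935,.047],[.4788,.2432,.005],[.4892,.1437,.005]]))
```

```text
3.05 [0.48581722 0.19704307 0.17074904] [[-0.111  0.994  0.   ]
 [ 0.994  0.111  0.   ]
 [-0.     0.    -1.   ]] 0.11080100742188281
[[252.6555912  192.74628176]
 [253.27500104 134.53735015]
 [252.78927708 225.99859522]]
```

View pics/w1.png

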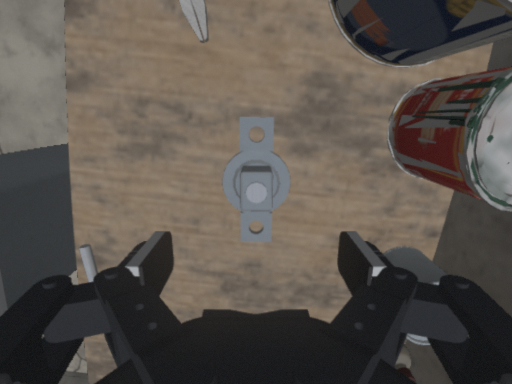

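The wrist view shows the cover holes at (257,134) and (256.5,226.5), and the boss top near (257,193). The can at right is clear of the fingers.

Run:
```python
from h import *
c=tuple(np.load("pics/c1.npy",allow_pickle=True)); c=tuple(np.array(x,float) for x in c)
im=cv2.imread("pics/w1.png"); hs=im[110:250,215:300].astype(int)
m=(hs[:,:,0]>hs[:,:,2]-2).astype(np.uint8)
cs,hi=cv2.findContours(m,cv2.RETR_CCOMP,cv2.CHAIN_APPROX_NONE)
hol=[]
for k,x in enumerate(cs):
    if hi[0][k][3]>=0 and cv2.contourArea(x)>40:
        mm=cv2.moments(x); u=(mm["m10"]/mm["m00"]+215,mm["m01"]/mm["m00"]+110); print(u,cv2.contourArea(x)); hol.append(u)
for uv in ([(257,134),(256.5,226.5)],hol[:2] if len(hol)>=2 else None):
    if uv is None: continue
    p=cast(c,uv,.008); p=p[np.argsort(-p[:,1])]; d=p[0]-p[1]; print(p.mean(0),np.linalg.norm(d),np.arctan2(-d[0],d[1]))
```

```text
(255.55, 225.94333333333333) 150.0
(256.1662781662782, 133.68686868686868) 214.5
[0.48784814 0.19456975 0.008     ] 0.10012909410055114 0.10745534024814489
[0.48685599 0.19494687 0.008     ] 0.0997834929094582 0.10539326473514327
```

>>> drive_tool(increments=[[[1,-2.5,-22],-0.005,85],[[0,0,-22],0,85],[[0,0,-22],0,85],[[0,0,-22],0,85],[[0,0,-22],0,85],[[0,0,-15],0,85],[[0,0,-8],0,85],[[0,0,0],0,85],[[0,0,0],0,85]], newtons=80)

```text
time_s: 3.95
ee_pos: [0.4875, 0.1949, 0.0381]
eef_rot: [2.1, 2.335, 0.002]
force: [-0.0, -0.8, 0.5]
width: 0.0848
grasp_force: 0.0
```

>>> drive_tool(increments=[[[0,0,0],0,20],[[0,0,0],0,20],[[0,0,0],0,20],[[0,0,0],0,20],[[0,0,0],0,20],[[0,0,0],0,20],[[0,0,0],0,20],[[0,0,0],0,20],[[0,0,0],0,20],[[0,0,0],0,20]])

```text
time_s: 4.95
ee_pos: [0.4873, 0.1949, 0.0379]
eef_rot: [2.1, 2.336, 0.002]
force: [0.1, 0.6, 6.0]
width: 0.0282
grasp_force: 80.1
```

>>> drive_tool(increments=[[[0,0,10],0,20],[[0,0,20],0,20],[[0,0,25],0,20],[[0,0,25],0,20],[[0,0,25],0,20],[[0,0,25],0,20],[[0,0,20],0,20],[[0,0,10],0,20],[[0,0,0],0,20],[[0,0,0],0,20]])

```text
time_s: 5.95
ee_pos: [0.4856, 0.1944, 0.1962]
eef_rot: [-2.1, -2.335, 0.003]
force: [-0.3, -0.4, -1.8]
width: 0.0287
grasp_force: 79.3
```

Run:
```python
from h import *
s=r.get_state(); print({k:np.round(s[k],4) for k in s})
im=r.capture("scene"); im2=r.capture("wrist")
cv2.imwrite("pics/s2.png",np.hstack([cv2.resize(im[60:260,60:360],(400,267)),cv2.resize(im2[120:384,:],(400,267))[:,:,:]])[:,:,::-1])
```

```text
{'time_s': np.float64(5.95), 'q': array([0.2974, 0.1751, 1.9182, 0.    , 1.0505, 0.1915]), 'dq': array([ 0.001 ,  0.0158,  0.0137,  0.0009, -0.0003, -0.001 ]), 'joint_torque': array([-3.00000e-04, -3.54251e+01, -2.71816e+01,  0.00000e+00,
       -4.30000e-02,  0.00000e+00]), 'ee_pos': array([0.4856, 0.1944, 0.1962]), 'eef_rot': array([-2.0999, -2.3351,  0.003 ]), 'force': array([-0.3331, -0.4058, -1.8017]), 'moment': array([-0.0084,  0.0127,  0.006 ]), 'grasp_force': np.float64(79.3466), 'width': np.float64(0.0287)}
```

View pics/s2.png

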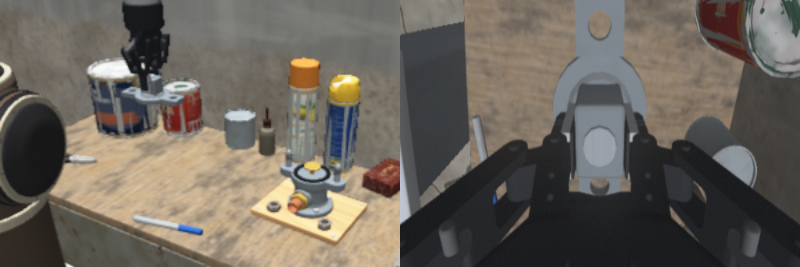

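The cover is held level in the jaws, with its far hole at about (256,145) in the wrist picture. I'll carry it just past the valve and raised, for a wrist look at the studs.

>>> drive_tool(increments=[[[0,-20,8],-0.012,20],[[0,-46,8],-0.012,20],[[0,-46,8],-0.012,20],[[0,-46,8],-0.012,20],[[0,-46,8],-0.012,20],[[0,-46,8],-0.012,20],[[0,-46,8],-0.012,20],[[0,-46,8],-0.012,20],[[0,-46,8],-0.012,20],[[0,-46,8],-0.012,20],[[0,-46,8],-0.012,20],[[0,-24,7],-0.015,20]])

```text
time_s: 7.25
ee_pos: [0.4857, -0.3128, 0.291]
eef_rot: [-2.269, -2.171, 0.002]
force: [0.4, 1.1, -2.7]
width: 0.0286
grasp_force: 79.3
```

>>> drive_tool(increments=[[[0,0,0],0,20],[[0,0,0],0,20],[[0,0,0],0,20],[[0,0,0],0,20]])

```text
time_s: 7.65
ee_pos: [0.4864, -0.3078, 0.2913]
eef_rot: [-2.263, -2.176, 0.0]
force: [0.6, -0.0, -2.3]
width: 0.0288
grasp_force: 79.3
```

Run:
```python
from h import *
c=cam("wrist");im=r.capture("wrist"); s=r.get_state()
M=R.from_rotvec(s["eef_rot"]).as_matrix();print(s["time_s"],s["ee_pos"],np.arctan2(M[1,1],M[0,1]),s["force"])
np.save("pics/c2.npy",np.array(c,dtype=object),allow_pickle=True)
cv2.imwrite("pics/w2raw.png",im[:,:,::-1])
print(proj(c,[[.4855,-.122,.119],[.481,-.222,.119]]))
cv2.imwrite("pics/w2.png",cv2.resize(im[0:190,130:380],None,fx=3.1,fy=3.1,interpolation=cv2.INTER_CUBIC)[:,:,::-1])
```

```text
7.7 [ 0.48653592 -0.30788194  0.29157152] -0.03929118664784683 [-0.38240625  0.86553619 -1.95666232]
[[246.86586138 -14.01358588]
 [246.84083198  95.54694645]]
```

View pics/w2.png

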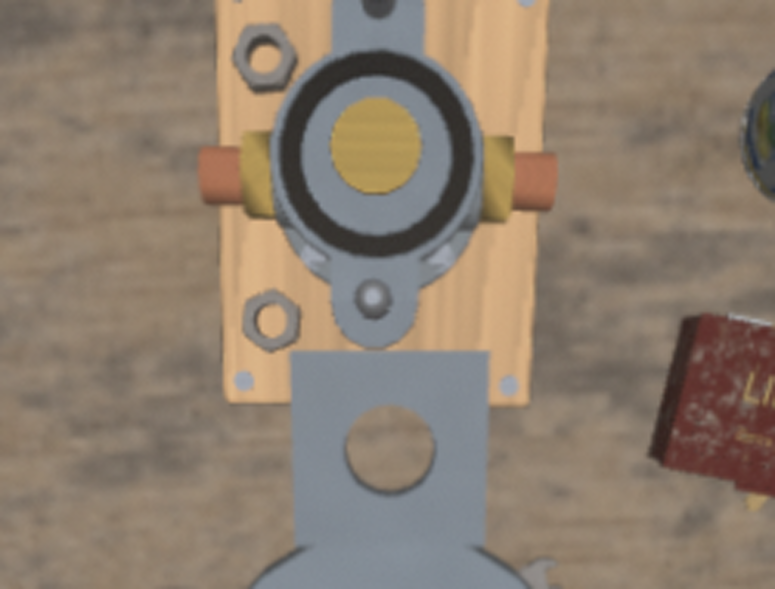

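The ring centre is at about (251.3,49.7), the −y stud tip at about (250.3,95.5), and the hole of the held cover at about (255.8,144.8). Nuts and spanner are untouched. I'll fit these properly.

Run:
```python
from h import *
c=tuple(np.array(x,float) for x in np.load("pics/c2.npy",allow_pickle=True))
im=cv2.imread("pics/w2raw.png"); g=im.max(2)
m=((g<75)).astype(np.uint8); m[90:]=0; m[:, :200]=0; m[:,300:]=0; m[:14]=0
cs,_=cv2.findContours(m,cv2.RETR_EXTERNAL,cv2.CHAIN_APPROX_NONE); x=max(cs,key=cv2.contourArea)
e=cv2.fitEllipse(x); print(e)
ring=cast(c,x.reshape(-1,2),.089); (cx,cy),rad=cv2.minEnclosingCircle(ring[:,:2].astype(np.float32)*1000)
print("ring",cx,cy,rad, cast(c,[e[0]],.089))
rc=cast(c,[e[0]],.089)[0]; st=cast(c,[(250.3,95.5)],.118)[0]; d=rc-st
print("stud",st,"dist",np.linalg.norm(d[:2]),"yaw",np.arctan2(-d[0],d[1]))
# held hole, top rim
s=r.get_state(); tz=s["ee_pos"][2]
h=cast(c,[(255.8,144.8)],tz-.038+.008)[0]; T=R.from_rotvec(s["eef_rot"]).as_matrix()
print("hole in tool",T.T@(h-s["ee_pos"]))
# board edges
for v in (60,100):
    row=im[v,195:310].astype(int); w=(row[:,2]-row[:,0]>55); k=np.where(w)[0]+195; print(v,k.min(),k.max(),cast(c,[(k.min()-.5,v),(k.max()+.5,v)],.014)[:,:2].round(4).tolist())
print(s["ee_pos"])
```

```text
((250.9947967529297, 49.2628059387207), (60.945247650146484, 65.1151351928711), 178.5028839111328)
ring 486.8023681640625 -172.48373413085938 33.49251937866211 [[ 0.48680103 -0.17198893  0.089     ]]
stud [ 0.48448402 -0.22202482  0.118     ] dist 0.05008951265097392 yaw -0.04627388662958664
hole in tool [0.05008063 0.00028314 0.03005047]
60 195 309 [[0.4099, -0.1657], [0.5639, -0.1719]]
100 202 301 [[0.4152, -0.2179], [0.553, -0.2233]]
[ 0.48653592 -0.30788194  0.29157152]
```

>>> drive_tool(increments=[[[0,25,0],-0.004,20],[[0,45,-10],0,20],[[0,40,-20],0,20],[[0.5,26,-25],0,20],[[0,0,-20],0,20],[[0,0,-20],0,20],[[0,0,-15],0,20],[[0,0,-10],0,20],[[0,0,0],0,20],[[0,0,0],0,20],[[0,0,0],0,20]])

```text
time_s: 8.8
ee_pos: [0.488, -0.1737, 0.1734]
eef_rot: [2.269, 2.17, 0.001]
force: [0.5, -0.3, -2.2]
width: 0.0288
grasp_force: 79.3
```

Run:
```python
from h import *
c=cam("wrist");im=r.capture("wrist"); s=r.get_state()
M=R.from_rotvec(s["eef_rot"]).as_matrix();print(s["time_s"],s["ee_pos"],np.arctan2(M[1,1],M[0,1]),s["force"])
print(proj(c,[[.4889,-.122,.119],[.4845,-.222,.119],s["ee_pos"]+M@[.05,0,.028],s["ee_pos"]+M@[-.05,0,.028]]))
print(cam("wrist")[2][:3,3])
a=cv2.resize(im[90:190,190:320],None,fx=5,fy=5,interpolation=cv2.INTER_CUBIC)
cv2.imwrite("pics/w3.png",a[:,:,::-1])
```

```text
8.85 [ 0.48798278 -0.17373123  0.17343791] -0.045010098660471676 [ 0.12090988 -0.71866005 -1.76448967]
[[252.55652071 138.0725497 ]
 [252.95779364 278.29729071]
 [254.90507647 145.21232427]
 [254.84555458 303.83549929]]
[ 0.49092711 -0.10829111  0.2965271 ]
```

View pics/w3.png

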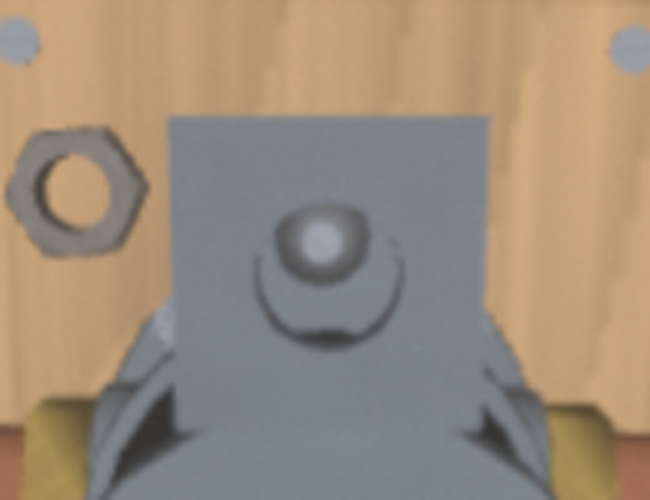

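The +y stud tip is at (254.4,137.6), inside the far hole, which is centred at about (255.8,145.2). That leaves about 2 mm to shift in +y, so I'll correct it and go down onto the studs.

>>> drive_tool(increments=[[[-0.5,1.8,0],0,20],[[0,0,0],0,20],[[0,0,-5],0,20],[[0,0,-5],0,20],[[0,0,-5],0,20],[[0,0,-5],0,20],[[0,0,-4],0,20],[[0,0,-4],0,20],[[0,0,0],0,20],[[0,0,0],0,20],[[0,0,0],0,20]])

```text
time_s: 9.95
ee_pos: [0.4869, -0.1716, 0.1445]
eef_rot: [2.27, 2.171, 0.0]
force: [-0.6, 0.6, -2.4]
width: 0.0281
grasp_force: 79.3
```

>>> drive_tool(increments=[[[0,0,-3],0,20],[[0,0,-3],0,20],[[0,0,-3],0,20],[[0,0,-2],0,20],[[0,0,-2],0,20],[[0,0,0],0,20],[[0,0,0],0,20],[[0,0,0],0,20]])

```text
time_s: 10.75
ee_pos: [0.4872, -0.1717, 0.1317]
eef_rot: [2.27, 2.17, 0.001]
force: [0.9, 0.0, 3.4]
width: 0.0287
grasp_force: 80.1
```

>>> drive_tool(increments=[[[0,0,-1.5],0,20],[[0,0,-1.5],0,20],[[0,0,-1],0,20],[[0,0,0],0,20],[[0,0,0],0,20],[[0,0,0],0,20]])

```text
time_s: 11.35
ee_pos: [0.4872, -0.1718, 0.1276]
eef_rot: [2.27, 2.17, 0.001]
force: [-0.3, -1.1, 6.2]
width: 0.0287
grasp_force: 80.4
```

>>> drive_tool(increments=[[[0,0,-1],0,20],[[0,0,0],0,20],[[0,0,0],0,20],[[0,0,0],0,20]])

```text
time_s: 11.75
ee_pos: [0.4872, -0.1718, 0.1267]
eef_rot: [2.27, 2.17, 0.001]
force: [0.5, 0.0, 6.3]
width: 0.0289
grasp_force: 80.5
```

>>> drive_tool(increments=[[[0,0,-0.5],0,20],[[0,0,-0.5],0,20],[[0,0,0],0,20],[[0,0,0],0,20],[[0,0,0],0,20]])

```text
time_s: 12.25
ee_pos: [0.4872, -0.1718, 0.1262]
eef_rot: [2.27, 2.17, 0.001]
force: [0.2, 0.9, 8.8]
width: 0.0282
grasp_force: 80.8
```

>>> drive_tool(increments=[[[0,0,-0.5],0,20],[[0,0,-0.4],0,20],[[0,0,0],0,20],[[0,0,0],0,20],[[0,0,0],0,20],[[0,0,0],0,20]])

```text
time_s: 12.85
ee_pos: [0.4872, -0.1718, 0.1257]
eef_rot: [2.27, 2.17, 0.001]
force: [-0.9, 0.2, 12.2]
width: 0.0289
grasp_force: 81.1
```

Run:
```python
from h import *
f=[];z=[]
im=r.capture("wrist")
for _ in range(6):
    r.capture("scene"); s=r.get_state(); f.append(s["force"]); z.append(s["ee_pos"][2])
sc=r.capture("scene")
print(np.mean(f,0),np.std(f,0),np.mean(z),s["moment"],s["time_s"])
cv2.imwrite("pics/f.png",np.hstack([cv2.resize(sc[130:250,220:380],(400,300)),cv2.resize(im[90:300,120:400],(400,300))])[:,:,::-1])
```

```text
[-1.26819195  0.78302539 11.33075513] [0.51969782 0.39082934 0.2292857 ] 0.1257082738014549 [0.14237623 0.27078352 0.00878844] 13.2
```

View pics/f.png

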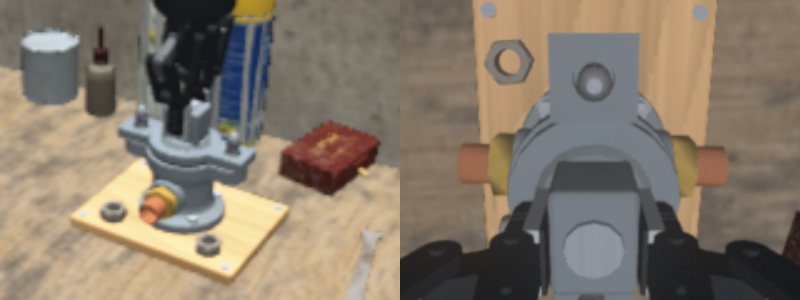

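Both studs are through the ears, and the cover is level on the ring. The mean push is 11.3 N, so one small nudge should bring it to 13 N.

>>> drive_tool(increments=[[[0,0,-0.6],0,20],[[0,0,0],0,20],[[0,0,0],0,20],[[0,0,0],0,20],[[0,0,0],0,20],[[0,0,0],0,20]])

```text
time_s: 13.85
ee_pos: [0.4872, -0.1718, 0.1254]
eef_rot: [2.27, 2.17, 0.0]
force: [-1.3, 1.1, 13.5]
width: 0.0287
grasp_force: 81.4
```

Run:
```python
from h import *
f=[]
for _ in range(5):
    r.capture("scene"); s=r.get_state(); f.append(s["force"])
m=np.mean(f,0); print(m,s["ee_pos"],s["dq"].round(4))
if 11.5<m[2]<15: print(r.hand_in())
```

```text
[-1.82895443  1.21586225 12.82596085] [ 0.48723198 -0.17183482  0.12540255] [-0.0006  0.0006 -0.0013 -0.0006 -0.0005  0.0002]
the job is handed in; nothing more can be done
None
```

The cover is over both studs and pressed level onto the sealing ring with a steady push of about 13 N (12.8 N measured), the arm is still holding it, I did not touch the nuts or spanner, and the job was handed in at about 14 s; no verdict came back.

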